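# Return the casket to its counter locker

### The job

Pull the small locker's door open through its roller catch, slide the lacquered jewellery casket across the counter into the locker without lifting or tipping it, and push the door until the catch snaps and it stays fully shut. Leave the pillbox, stopwatch and ingot bars where they lie.

Things in the scene. Friction and masses are not known exactly. Their poses are not given: they have to be found in the camera images.
- locker: Low walnut locker fixed on the counter, 240 wide (x) x 190 deep (y) x 103 high; side walls 12, back wall 10 thick. Origin on the counter at the middle of its front; its own +y points into the locker, so the front and door look to its -y. The opening is 216 wide with no floor panel or sill: things slide straight in over the counter. Inside 180 deep, 95 high.
- locker_roof (a point): Middle of the roof panel's front edge, at the roof's top: 103 above the counter, 30 behind the plane of the locker's front. The roof is 8 thick; ahead of this edge a slot between door and roof is open from above. Axes as the locker's.
- locker_catch (a point): Sprung steel roller of the catch (12 diameter, about 20 long) in that slot, beside the wall on the locker's -x side, 94 to the -x side of the locker's origin, 13 behind the front and 89 up. A brass nose behind the door's free edge lifts it in passing. All of the catch lies more than 74 above the counter.
- door (a joint): Door angle, rad: 0 shut, grows as it opens (counter-clockwise seen from above, towards the locker's -y), stop at 1.6. The roller catch acts below about 0.1: its crest is near 0.05; below that it draws the door to 0 and holds it, above that it pushes it out to about 0.1. Passing it takes about 8 to 12 N at the handle, either way. Elsewhere the door moves freely and stays where it is left.
- door_hinge (a point): Point on the upright hinge line at counter height, in the plane of the locker's front, 114 to the +x side of the locker's origin. Its axes turn with the door (the locker's own at 0): the door panel runs from it 231 along its -x; -y is the door's outer side. Door 14 thick, lying on the -y side of the hinge point, top edge 102 above the counter.
- door_handle (a point): Middle of the door's straight brass pull bar, 80 above the counter: level, 80 long parallel to the door, 11 thick, its centre line 42 out from the door's outer face (36 free behind it). In the hinge point's axes it is at (-165, -56, 80). Axes as those of the hinge point, so x along the bar, -y away from the door.
- casket: Loose closed jewellery casket, a red lacquered block with brass corners, 110 (its x) x 130 (its y) x 70 high, 0.4 to 0.8 kg. Origin at the centre of its underside. It starts on the counter outside the locker, clear of the door's swing, one 110-wide end looking roughly towards the locker (its +y end).
- pillbox: Bystander: round silver-gilt pillbox, 75 diameter, 31 high, loose. Origin at the centre of its underside.
- stopwatch: Bystander: round nickel stopwatch, 60 diameter, 14 thick, with a crown, lying face up, loose. Origin at the centre of its underside.
- ingot1: Bystander: platinum ingot bar, 100 x 42 x 11, loose. Origin at the centre of its underside.
- ingot2: Bystander: second platinum ingot bar, the same size.
Mind the look-alikes: they are no part of the job. What is shaped like the casket but purple is not meant.

How it is judged (in metres and radians):
On the way:
1. the door has been pulled open through the catch (value of joint door above 0.5 rad), for 0.1 s.
At the end, for the whole second after the job is handed in: The door is shut and held by its catch (within 0.025 rad of shut), and the casket stands flat on the counter and still inside the locker, wholly behind the door (its origin 58 to 130 mm behind the locker's front and within 60 mm of the locker's centre line) (value of joint door below 0.025 rad and y of casket in the frame of locker between 0.058 and 0.13 m and x of casket in the frame of locker between -0.06 and 0.06 m and angle between casket's own z axis and vertical below 0.05 rad and height (world z) of casket below 0.005 m and linear speed of casket below 0.01 m/s); the robot touches nothing.
It fails at once if the casket is lifted off the counter (height (world z) of casket above 0.02 m).
It fails at once if the casket is tipped (angle between casket's own z axis and vertical above 0.3 rad).
It fails at once if the pillbox is displaced (distance of pillbox from where it was at the start of the episode above 0.02 m).
It fails at once if the stopwatch is displaced (distance of stopwatch from where it was at the start of the episode above 0.02 m).
It fails at once if an ingot bar is displaced (distance of any of ingot1, ingot2 from where it was at the start of the episode above 0.02 m).
It also fails if it takes over 72 s, if anything falls off the work surface, if the arm or the gripper's body presses on something with over 40 N, if the wrist force passes 120 N, or if a joint passes its speed limit or range.

### The arm

A 6-joint arm with a two-finger parallel gripper is mounted at the origin on the work surface. World frame = base frame: x ahead of the robot, y to its left, z up, the work surface at z = 0. Lengths are in mm, angles in rad, forces in N, time in s.
With the tool pointing down it reaches from about 400 to 925 mm from the base axis. Payload 12.5 kg.
Tool frame: the origin (TCP) lies between the finger pads; the fingertips stand 11 mm ahead of it and the grasp point (between the pads) lies 8 mm behind it (env.tip_extent is the distance from the TCP to the fingertips, in mm); x points along the fingers, z is the direction in which the jaws open and shut, and the axes are right-handed (so a half turn about x gives the same grasp; the last joint's range is limited). The gripper opens to 95 mm and grips with 3 to 60 N. Pads are 20 mm wide; open, the fingers measure 119 mm over their backs; the gripper's body (75 mm by 180 mm) begins 59 mm behind the grasp point.
Start: joints at [-1.276, 0.491, 1.559, -0, 1.092, -0.106], TCP at [243.871, -575.476, 225.661] pointing down, gripper open.
Joint ranges: [-3.1, 3.1], [-0.84, 2.19], [0.05, 2.79], [-1.13, 4.28], [0.06, 2.93], [-2.69, 2.69]. Speed limits (rad/s): [2.22, 2.22, 2.79, 3.14, 3.14, 3.14].

### API

Orientations are given as [roll, pitch, yaw] about the fixed x, y, z axes, in that order (R = Rz(yaw) Ry(pitch) Rx(roll)).
In Python, from cell import status, imaging, env gives the robot as it stands. The module is installed in compiled form; this text tells all that it offers.
- The arm moves only by the tool apply_moves, never from a script. Its argument "increments" is a list of rows, each a list of 5 numbers: the closure, from 0 (fully open) to 1 (shut), then the shift along the tool's x, y, z in mm, then the turn about the tool's x in degrees. A call has 1 to 10 rows; each row shifts and turns the commanded pose from where the row before left it, along the tool's axes as they then stand; what a row does not reach is not made up. A row lasts 1/10 s, in which the tool goes at most 50 mm and 8.59 degrees, less where a joint would pass 70% of its speed; a pose out of reach is approached as far as the arm can. A call with a gripper value outside its range is refused whole. The fingers move at their own pace and stop on an object; the grip force is fixed at half the most. Time passes only in rows, so rows that do not move let the fingers close. It gives the time, the measured TCP pose, the force and the opening at its end, in the units of the state.
- status.state(): the state, without advancing time (a new reading comes with each control period).
- imaging.read_camera(name): name is "scene" or "top"; returns a dict with "pixels" (400x640x3 uint8, red, green, blue), "fovy" (degrees; the focal length in pixels is half the picture's height over the tangent of half this angle, whatever the lens; pixels are square), "cx", "cy" (the principal point, pixels), "R" (3x3) and "t" (3): a world point X has camera coordinates R X + t. Camera axes: x right, y down, z forward; pixel columns grow to the right and rows downward; lengths in mm; the calibration is good to about 2 mm. A picture is of the moment at which its call begins. There is no depth.
- env.job_done(): hands the job in, once; it reports no verdict.
The state is a dict: "t": time; "joints": joint angles; "qvel": joint speeds; "tau": joint torques, N m; "eef_pos": TCP position; "tcp_rot": TCP orientation; "ft_force": force on the tool from outside, world axes, zero at the start; "moment": the same for the moment, N m; "opening": opening from 0.0 (shut) to 1.0 (fully open).
Only numpy, scipy, OpenCV 4.12 (cv2) and the standard library are available. Lean on these libraries where they do the work, as an engineer would, in place of code of your own. Each camera call takes 0.05 s, during which the arm holds its last target. There are 200 camera calls.

## Working session

There is one attempt and no reset: what is moved stays moved. The work goes in short steps, Python scripts to look and compute and a tool call to move; the robot and the scene stay as the last step left them, time stands still between calls to the robot, and variables do not carry over. Pictures are saved under pics/ and viewed, about 8 in all and at most 12, crops included, and the job is handed in when it is done.

Besides the shell and the picture viewer there is one more tool, called as a command line: name --pt "numbers of a row" for each row, then --argument value for the rest. apply_moves: Moves the arm, as the interface text tells. Its arguments: {"type":"object","properties":{"increments":{"type":"array"}},"required":["increments"]}

```bash
mkdir -p pics; cat > h.py <<'E'
from cell import status, imaging, env
import numpy as np, cv2
def cam(n):
    c=imaging.read_camera(n); c['f']=200/np.tan(np.radians(c['fovy'])/2); return c
def save(c,n): cv2.imwrite('pics/'+n,cv2.cvtColor(c['pixels'],cv2.COLOR_RGB2BGR))
def ray(c,u,v):
    R=np.array(c['R']);t=np.array(c['t']);d=R.T@np.array([(u-c['cx'])/c['f'],(v-c['cy'])/c['f'],1]);return -R.T@t,d
def onz(c,u,v,z):
    o,d=ray(c,u,v);return (o+d*(z-o[2])/d[2])
def proj(c,X):
    p=np.array(c['R'])@np.array(X,float)+np.array(c['t']);return c['cx']+c['f']*p[0]/p[2],c['cy']+c['f']*p[1]/p[2]
E
python3 - <<'E'
from h import *
for n in('scene','top'):
    c=cam(n);save(c,n+'1.png');print(n,c['fovy'],c['cx'],c['cy'],ray(c,c['cx'],c['cy']))
print(status.state())
E
```

```text
scene 55.41859390811944 320.8529970886329 202.66936035428637 (array([1216.9835326 ,  291.83402927,  657.2633252 ]), array([-0.68910542, -0.43850305, -0.57693049]))
top 56.44145197851726 322.23204079116886 199.4133289249735 (array([ 423.9065672 , -113.83855169,  945.85302322]), array([ 0.15240492, -0.00184024, -0.98831642]))
{'t': 0.1, 'joints': array([-1.27562517e+00,  4.91468368e-01,  1.55938304e+00, -1.89502368e-05,
        1.09166882e+00, -1.05599284e-01]), 'qvel': array([-0.00076395, -0.00022901, -0.00202074,  0.0011218 ,  0.00108697,
       -0.00284407]), 'tau': array([ 2.34063795e-03, -6.13622689e+01, -2.58604646e+01,  6.93632173e-02,
        4.70549392e-02, -4.22243215e-05]), 'eef_pos': array([ 243.79028436, -575.28099082,  225.14126119]), 'tcp_rot': array([3.05411205, 1.5698686 , 1.88409492]), 'ft_force': array([ 0.42176555, -0.00312201,  0.5939084 ]), 'moment': array([-0.00970661, -0.06761143, -0.04215623]), 'opening': 0.9973971189985764}
```

View pics/scene1.png

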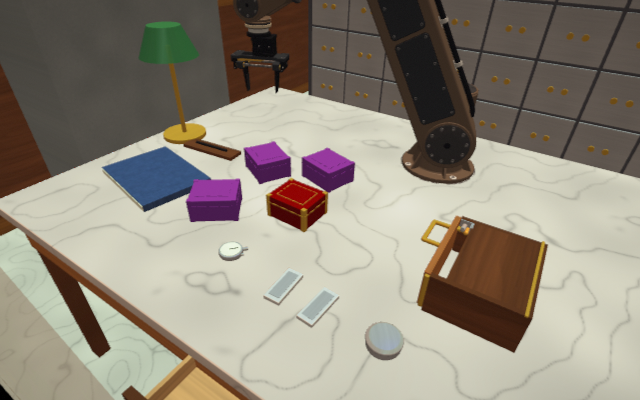

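View pics/top1.png

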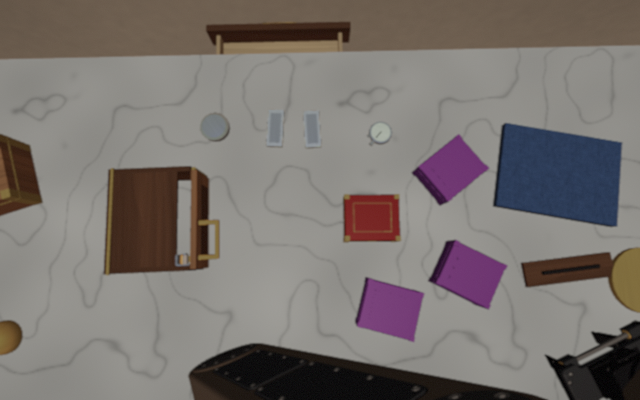

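The top view shows the locker at u≈107–210, v≈168–272, with its front facing image right (world −y), the roller at (182,260) and the brass pull at (213,240). The red casket is at (372,218). The ingots are at (275,128) and (312,130), the pillbox at (215,127) and the stopwatch at (380,132). The purple boxes are the look-alikes. Next I measure.

```bash
python3 - <<'E'
from h import *
from scipy.spatial.transform import Rotation as Ro
c=cam('top');im=c['pixels'];hsv=cv2.cvtColor(im,cv2.COLOR_RGB2HSV)
crop=im[150:290,95:235];cv2.imwrite('pics/lk.png',cv2.cvtColor(cv2.resize(crop,None,fx=4,fy=4,interpolation=cv2.INTER_CUBIC),cv2.COLOR_RGB2BGR))
def rect(m,z,name,k=0):
    cs=sorted(cv2.findContours(m.astype(np.uint8),cv2.RETR_EXTERNAL,cv2.CHAIN_APPROX_NONE)[0],key=cv2.contourArea)
    b=cv2.boxPoints(cv2.minAreaRect(cs[-1]));P=np.array([onz(c,*p,z)[:2] for p in b]);print(name,b.round(1).tolist(),P.round(0).tolist(),'c',P.mean(0).round(1),'L',np.linalg.norm(P-np.roll(P,1,0),axis=1).round(0))
    e=P-np.roll(P,1,0);e=e[np.argmax(np.linalg.norm(e,axis=1))];print('  long dir',np.degrees(np.arctan2(e[1],e[0])).round(1))
H,S,V=[hsv[...,i].astype(int) for i in range(3)]
red=((H<8)|(H>172))&(S>150)&(V>60);r2=np.zeros_like(red);r2[185:250,335:410]=red[185:250,335:410]
z2=np.zeros_like(red);g=(S>60)&(V>60);z2[185:250,335:410]=g[185:250,335:410]
rect(r2,70,'red');rect(z2,70,'casket all')
h=np.zeros_like(red);h[210:270,212:226]=((H>15)&(H<32)&(S>100))[210:270,212:226];rect(h,85,'handle')
# neutral bystanders
for n,(u,v,z) in dict(pill=(215,127,31),i1=(275,128,11),i2=(312,130,11),sw=(380,132,14)).items(): print(n,onz(c,u,v,z).round(0))
s=status.state();print(Ro.from_euler('xyz',s['tcp_rot']).as_matrix().round(3))
E
```

```text
red [[345.0, 196.0], [398.0, 196.0], [398.0, 239.0], [345.0, 239.0]] [[566.0, -170.0], [563.0, -296.0], [461.0, -291.0], [464.0, -167.0]] c [ 513.6 -230.8] L [102. 126. 102. 124.]
  long dir -91.3
casket all [[343.0, 194.0], [400.0, 194.0], [400.0, 241.0], [343.0, 241.0]] [[571.0, -165.0], [568.0, -301.0], [457.0, -295.0], [460.0, -162.0]] c [ 513.7 -230.8] L [111. 136. 111. 133.]
  long dir -91.3
handle [[212.0, 257.0], [212.0, 220.0], [218.0, 220.0], [218.0, 257.0]] [[429.0, 139.0], [514.0, 141.0], [514.0, 127.0], [429.0, 125.0]] c [471.5 133.3] L [14. 85. 14. 85.]
  long dir 1.3
pill [759. 155.  31.]
i1 [760.   4.  11.]
i2 [752. -93.  11.]
sw [ 742. -270.   14.]
[[-0.     0.921  0.39 ]
 [ 0.001  0.39  -0.921]
 [-1.     0.    -0.001]]
```

View pics/lk.png

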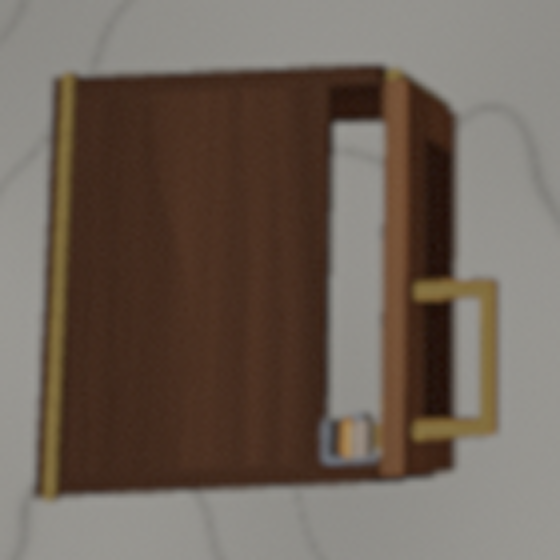

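The enlarged crop shows the door's top edge at crop x≈386–407, y 70–476, and the roof's front edge at x≈329. The roller is at (352,440), and the handle bar runs down x≈488 from y 283 to 432. The door is shut.

```bash
python3 - <<'E'
from h import *
c=cam('top')
g=lambda x,y,z:onz(c,x/4+95-.4,y/4+150-.4,z)[:2]
def seg(n,a,b,z):
    A,B=g(*a,z),g(*b,z);d=A-B;print(n,A.round(1),B.round(1),'len',np.linalg.norm(d).round(1),'ang',np.degrees(np.arctan2(d[1],d[0])).round(2))
seg('door in',(386,70),(384,476),102)
seg('door out',(408,76),(405,476),102)
seg('roof fr',(330,84),(327,486),103)
seg('back',(57,75),(38,495),103)
seg('handle',(488,282),(488,433),83)
seg('side+',(57,75),(386,70),103)
seg('side-',(38,495),(384,476),103)
s=cam('scene')
for n,X in dict(h1=(430,133,80),h2=(512,133,80),hinge=(625,180,102)).items(): print(n,proj(s,X))
im=s['pixels'][205:345,410:560];cv2.imwrite('pics/sc.png',cv2.cvtColor(cv2.resize(im,None,fx=4,fy=4,interpolation=cv2.INTER_CUBIC),cv2.COLOR_RGB2BGR))
E
```

```text
door in [636.8 187.5] [404.6 181.3] len 232.3 ang 1.53
door out [632.9 174.6] [404.4 169.6] len 228.6 ang 1.25
roof fr [629.  219.3] [399.9 212.5] len 229.2 ang 1.71
back [637.9 378. ] [398.5 372.9] len 239.4 ang 1.2
handle [513.8 131. ] [427.1 129.2] len 86.7 ang 1.2
side+ [637.9 378. ] [636.6 187.1] len 190.8 ang 89.6
side- [398.5 372.9] [404.7 181. ] len 192.1 ang 91.83
h1 (np.float64(436.643514281644), np.float64(221.56194264647172))
h2 (np.float64(424.6936001432643), np.float64(239.3632397099322))
hinge (np.float64(428.5848463185358), np.float64(269.6018450130194))
```

View pics/sc.png

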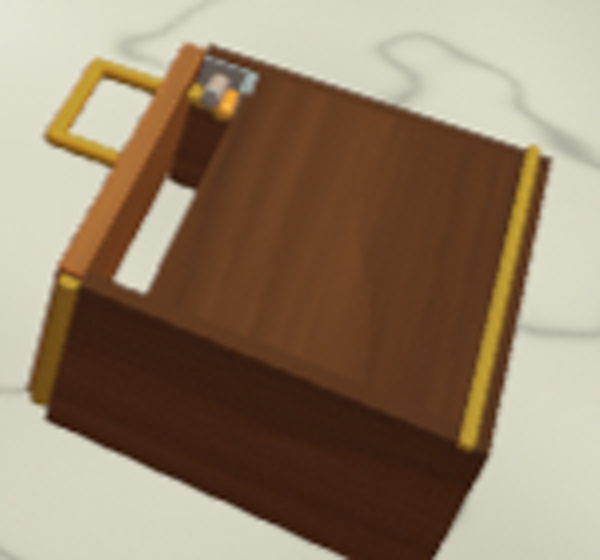

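Locker: origin about (520,185), yaw about 1.3°. The handle reads (470.5,129), which agrees with the geometry given, (470,128). The casket's centre is at (514,−231), aligned to about 1°. I start moving.

apply_moves --pt "0 0 40 -29 0" --pt "0 0 40 -29 0" --pt "0 0 40 -29 0" --pt "0 0 40 -29 0" --pt "0 0 40 -29 0" --pt "0 0 40 -29 0" --pt "0 0 40 -29 0" --pt "0 0 40 -29 0" --pt "0 0 40 -29 0" --pt "0 0 40 -29 0"

```text
t: 1.25
eef_pos: [499.8, -150.5, 225.8]
tcp_rot: [0.57, 1.57, -0.6]
ft_force: [0.2, -0.6, 1.1]
opening: 1.002
```

```bash
cat >> h.py <<'E'
def rel(x,y,z,psi):
    from scipy.spatial.transform import Rotation as Ro
    s=status.state();M=Ro.from_euler('xyz',s['tcp_rot']).as_matrix();p=np.array(s['eef_pos'])
    ps=np.degrees(np.arctan2(M[1,2],M[0,2]))
    print('t',round(s['t'],2),'pos',p.round(1),'psi',ps.round(2),'j',s['joints'].round(2),'F',np.array(s['ft_force']).round(1),'op',round(s['opening'],3))
    print('shift tool xyz',(M.T@(np.array([x,y,z])-p)).round(1),'turn',round(-(psi-ps),2))
E
python3 -c "
from h import *
rel(470.5,129,150,-88.7)"
```

```text
t 1.25 pos [ 499.8 -150.5  225.8] psi -67.04 j [-0.42  0.34  1.81 -0.    0.99  0.75] F [ 0.2 -0.6  1.1] op 1.002
shift tool xyz [  75.7   82.1 -268.8] turn 21.66
```

apply_moves --pt "0.5 11 11.7 -38.4 0" --pt "0.5 11 11.7 -38.4 0" --pt "0.5 11 11.7 -38.4 0" --pt "0.5 11 11.7 -38.4 0" --pt "0.5 11 11.7 -38.4 0" --pt "0.5 11 11.7 -38.4 0" --pt "0.5 10 11.7 -38.4 0" --pt "0.5 0 0 0 7.2" --pt "0.5 0 0 0 7.2" --pt "0.5 0 0 0 7.2"

```text
t: 2.25
eef_pos: [469.4, 127.5, 149.5]
tcp_rot: [-1.06, 1.571, -2.611]
ft_force: [-0.6, -0.3, -0.9]
opening: 0.502
```

```bash
python3 -c "
from h import *
rel(470.5,129,74,-88.7)
c=cam('top');im=np.vstack([cv2.resize(c['pixels'][140:290,90:290],None,fx=3,fy=3)]);cv2.imwrite('pics/g1.png',im[...,::-1])"
```

```text
t 2.25 pos [469.4 127.5 149.5] psi -88.87 j [ 0.13  0.4   1.98 -0.    0.76  1.68] F [-0.6 -0.3 -0.9] op 0.502
shift tool xyz [75.5  1.1 -1.4] turn -0.17
```

View pics/g1.png

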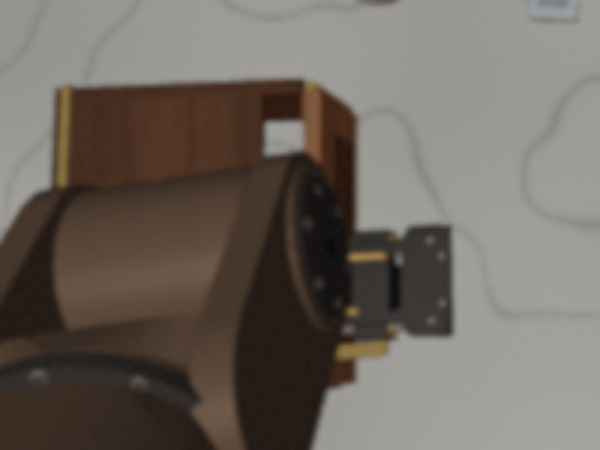

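The wrist hides most of the handle. The brass bar lies under the gripper at about (385,300), centred as planned. I go down and grip.

apply_moves --pt "0.5 20 1 -1.5 0" --pt "0.5 20 0 0 0" --pt "0.5 15 0 0 0" --pt "0.5 12 0 0 0" --pt "0.5 9 0 0 0" --pt "0.5 0 0 0 0"

```text
t: 2.9
eef_pos: [470.2, 128.5, 72.8]
tcp_rot: [-1.411, 1.569, -2.956]
ft_force: [-0.2, -0.8, -0.1]
opening: 0.497
```

apply_moves --pt "1 0 0 0 0" --pt "1 0 0 0 0" --pt "1 0 0 0 0" --pt "1 0 0 0 0"

```text
t: 3.3
eef_pos: [470.7, 128.6, 74.0]
tcp_rot: [1.553, 1.57, 0.006]
ft_force: [0.6, 1.1, -0.3]
opening: 0.22
```

apply_moves --pt "1 0 0 0 0" --pt "1 0 0 0 0" --pt "1 0 0 0 0"

```text
t: 3.6
eef_pos: [470.7, 129.1, 73.8]
tcp_rot: [2.296, 1.57, 0.749]
ft_force: [-1.2, 6.8, 1.9]
opening: 0.106
```

The grip is on the bar: opening 0.106, about 10 mm. Now I pull along the arc, slowly through the catch and then faster.

apply_moves --pt "1 0 2.05 5.72 -2" --pt "1 0 2.05 5.72 -2" --pt "1 0 2.05 5.72 -2" --pt "1 0 2.05 5.72 -2" --pt "1 0 2.05 5.72 -2" --pt "1 0 6.76 16.94 -6" --pt "1 0 6.76 16.94 -6" --pt "1 0 6.76 16.94 -6"

```text
t: 4.4
eef_pos: [518.5, 58.3, 73.9]
tcp_rot: [1.117, 1.57, 0.063]
ft_force: [4.9, 5.2, -1.8]
opening: 0.109
```

```bash
cat >> h.py <<'E'
def arc(th,hx=634,hy=187.6,phi=1.3):
    a=np.radians(th+phi);return (hx-165*np.cos(a)+56*np.sin(a),hy-165*np.sin(a)-56*np.cos(a))
E
python3 -c "
from h import *
x,y=arc(28);print(x,y);rel(x,y,74,-88.7+28)"
```

```text
517.5139873466355 58.01601620524161
t 4.4 pos [518.5  58.3  73.9] psi -60.39 j [-0.01  0.56  1.96  0.    0.62  1.04] F [ 4.9  5.2 -1.8] op 0.109
shift tool xyz [-0.1 -1.  -0.3] turn 0.31
```

apply_moves --pt "1 0 6.76 16.94 -6" --pt "1 0 6.76 16.94 -6" --pt "1 0 6.76 16.94 -6" --pt "1 0 6.76 16.94 -6" --pt "1 0 6.76 16.94 -6" --pt "1 0 6.76 16.94 -6" --pt "1 0 6.76 16.94 -6" --pt "1 0 6.76 16.94 -6" --pt "1 0 6.76 16.94 -6" --pt "1 0 4.31 11.37 -4"

```text
t: 5.4
eef_pos: [683.7, 21.0, 73.9]
tcp_rot: [-0.224, 1.57, -0.266]
ft_force: [0.5, -0.1, 3.8]
opening: 0.105
```

```bash
python3 -c "
from h import *
x,y=arc(86);print(x,y);rel(x,y,74,-88.7+86)"
```

```text
682.1652686307793 20.14520939153495
t 5.4 pos [683.7  21.   73.9] psi -2.41 j [-0.07  0.74  1.53 -0.    0.87 -0.02] F [ 0.5 -0.1  3.8] op 0.105
shift tool xyz [-0.1 -0.9 -1.5] turn 0.29
```

apply_moves --pt "0.5 0 0 0 0" --pt "0.5 0 0 0 0" --pt "0.5 0 0 0 0" --pt "0.5 0 0 0 0" --pt "0.5 0 0 0 0" --pt "0.5 -15 0 0 0" --pt "0.5 -30 0 0 0" --pt "0.5 -35 0 0 0" --pt "0.5 -35 0 0 0"

```text
t: 6.3
eef_pos: [682.3, 21.1, 191.0]
tcp_rot: [-0.21, 1.57, -0.256]
ft_force: [-0.1, 0.3, -0.6]
opening: 0.499
```

```bash
python3 -c "
from h import *
rel(515,-345,185,1.0)
rel(515,-330,40,1.0)
"
```

```text
t 6.3 pos [682.3  21.1 191. ] psi -2.65 j [-0.07  0.61  1.44 -0.    1.09 -0.02] F [-0.1  0.3 -0.6] op 0.499
shift tool xyz [   6.  -373.5 -150.2] turn -3.65
t 6.3 pos [682.3  21.1 191. ] psi -2.65 j [-0.07  0.61  1.44 -0.    1.09 -0.02] F [-0.1  0.3 -0.6] op 0.499
shift tool xyz [ 151.  -358.5 -150.9] turn -3.65
```

apply_moves --pt "0.35 0.5 -41.5 -16.7 0" --pt "0.35 0.5 -41.5 -16.7 0" --pt "0.35 0.5 -41.5 -16.7 0" --pt "0.35 0.5 -41.5 -16.7 0" --pt "0.35 0.5 -41.5 -16.7 0" --pt "0.35 0.5 -41.5 -16.7 0" --pt "0.35 0.5 -41.5 -16.7 0" --pt "0.35 0.5 -41.5 -16.7 0" --pt "0.35 0.5 -41.5 -16.7 0" --pt "0.35 0 0 0 -3.6"

```text
t: 7.3
eef_pos: [513.0, -349.5, 185.3]
tcp_rot: [-1.171, 1.569, -1.158]
ft_force: [0.1, 0.6, 0.2]
opening: 0.649
```

```bash
python3 - <<'E'
from h import *
rel(515,-345,42,1.0)
c=cam('top');save(c,'g2.png')
E
```

```text
t 7.3 pos [ 513.  -349.5  185.3] psi 0.72 j [-0.7   0.53  1.62 -0.    1.   -0.72] F [0.1 0.6 0.2] op 0.649
shift tool xyz [143.3   4.7   1.9] turn -0.28
```

View pics/g2.png

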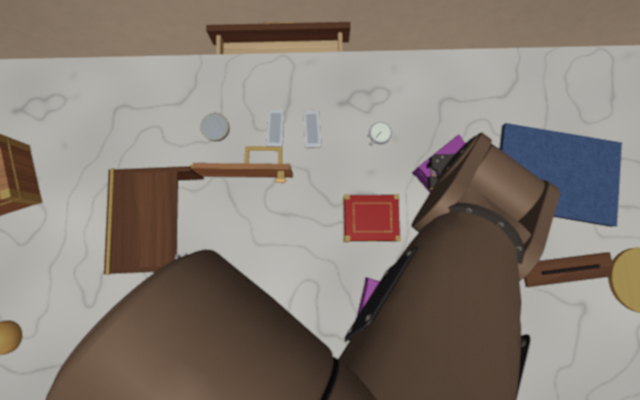

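Door is open at about 86° and clear of the casket's path; casket still at (372,218). I descend behind it and push.

apply_moves --pt "0.35 40 2 2 0" --pt "0.35 40 0 1 0" --pt "0.35 35 0 0 0" --pt "0.35 26 0 0 0" --pt "0.35 0 12 0 0" --pt "0.35 0 10 0 0" --pt "0.35 0 8 0 0" --pt "0.35 0 8 0 0" --pt "0.35 0 8 0 0"

```text
t: 8.25
eef_pos: [518.3, -297.2, 44.9]
tcp_rot: [-0.754, 1.567, -0.737]
ft_force: [0.4, -4.6, 3.4]
opening: 0.651
```

apply_moves --pt "0.35 0 12 0 0" --pt "0.35 0 16 0 0" --pt "0.35 0 20 0 0" --pt "0.35 0 25 0 0" --pt "0.35 0 25 0 0" --pt "0.35 0 25 0 0" --pt "0.35 0 25 0 0" --pt "0.35 0 20 0 0" --pt "0.35 0 15 0 0" --pt "0.35 0 10 0 0"

```text
t: 9.25
eef_pos: [514.4, -103.2, 43.8]
tcp_rot: [-0.52, 1.569, -0.502]
ft_force: [-0.6, -5.6, 3.3]
opening: 0.655
```

```bash
python3 - <<'E'
from h import *
rel(516,198,44,1.0)
c=cam('top');im=c['pixels'][140:300,100:420];cv2.imwrite('pics/g3.png',cv2.resize(im,None,fx=2.4,fy=2.4)[...,::-1])
E
```

```text
t 9.25 pos [ 514.4 -103.2   43.8] psi 1.01 j [-0.32  0.62  1.97 -0.    0.56 -0.34] F [-0.6 -5.6  3.3] op 0.655
shift tool xyz [ -0.4 301.2   6.9] turn 0.01
```

View pics/g3.png

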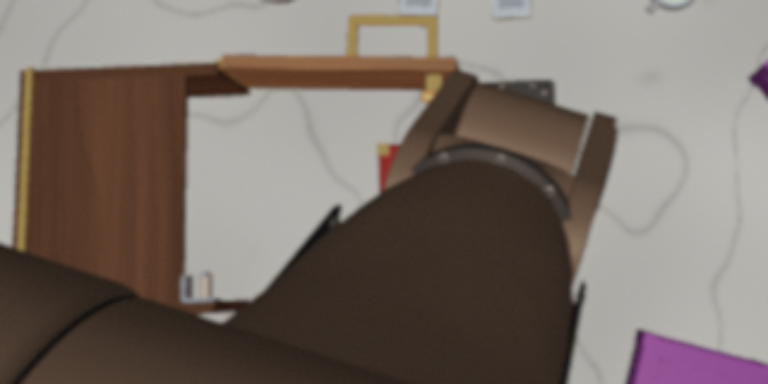

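The casket moves with the fingers: its leading +x corner shows at crop (380,145), with the door well clear. I continue the push.

apply_moves --pt "0.35 0 12 0.3 0" --pt "0.35 0 18 0.3 0" --pt "0.35 0 24 0.3 0" --pt "0.35 0 25 0.3 0" --pt "0.35 0 25 0.3 0" --pt "0.35 0 25 0.3 0" --pt "0.35 0 25 0.3 0" --pt "0.35 0 22 0.3 0" --pt "0.35 0 15 0.3 0" --pt "0.35 0 9 0.3 0"

```text
t: 10.3
eef_pos: [513.6, 96.6, 43.1]
tcp_rot: [-2.569, 1.57, -2.552]
ft_force: [-0.8, -4.9, 4.3]
opening: 0.649
```

```bash
python3 - <<'E'
from h import *
rel(516,198,44,1.0)
c=cam('top');print('earlier corner',onz(c,258.3,200.4,70))
s=cam('scene');im=np.hstack([cv2.resize(c['pixels'][150:300,90:250],(400,375)),cv2.resize(s['pixels'][180:340,390:560],(398,375))]);cv2.imwrite('pics/g4.png',im[...,::-1])
E
```

```text
t 10.3 pos [513.6  96.6  43.1] psi 1.0 j [ 0.06  0.62  1.97 -0.    0.56  0.04] F [-0.8 -4.9  4.3] op 0.649
shift tool xyz [ -0.9 101.4   4.1] turn -0.0
earlier corner [560.00264724  36.55240989  70.        ]
```

View pics/g4.png

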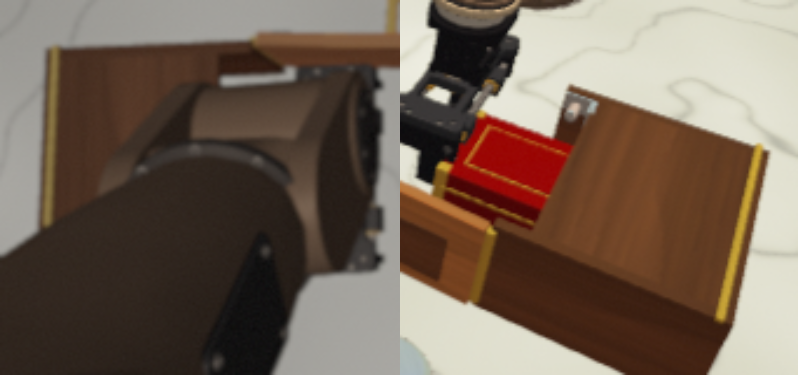

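The casket is square and entering under the roof. The finger contact offset checks out at 9.8 mm. Last 101 mm, slowing at the end.

apply_moves --pt "0.35 -1.5 10 0.4 0" --pt "0.35 0 14 0.4 0" --pt "0.35 0 16 0.4 0" --pt "0.35 0 16 0.4 0" --pt "0.35 0 14 0.4 0" --pt "0.35 0 12 0.4 0" --pt "0.35 0 9 0.4 0" --pt "0.35 0 6 0.4 0" --pt "0.35 0 4 0.4 0" --pt "0.35 0 0 0 0"

```text
t: 11.4
eef_pos: [515.8, 197.5, 44.6]
tcp_rot: [0.542, 1.57, 0.559]
ft_force: [-1.3, -0.4, -0.2]
opening: 0.651
```

```bash
python3 - <<'E'
from h import *
rel(516,198,44,1.0)
E
```

```text
t 11.4 pos [515.8 197.5  44.6] psi 0.97 j [0.25 0.64 1.9  0.   0.61 0.23] F [-1.3 -0.4 -0.2] op 0.651
shift tool xyz [0.6 0.5 0.2] turn -0.03
```

apply_moves --pt "0.35 0 -15 0 0" --pt "0.35 0 -35 0 0" --pt "0.35 0 -40 0 0" --pt "0.35 0 -40 0 0" --pt "0.35 -40 -10 0 0" --pt "0.5 -45 0 0 0" --pt "0.5 -45 0 0 0" --pt "0.5 -16 0 0 0"

```text
t: 12.2
eef_pos: [518.9, 55.6, 194.7]
tcp_rot: [-0.022, 1.565, -0.007]
ft_force: [-0.5, 0.1, -0.5]
opening: 0.515
```

```bash
python3 - <<'E'
from h import *
rel(683.5,21,185,-2.5)
E
```

```text
t 12.2 pos [518.9  55.6 194.7] psi 0.88 j [-0.02  0.38  1.85  0.    0.91 -0.04] F [-0.5  0.1 -0.5] op 0.515
shift tool xyz [ 10.7 -37.2 164. ] turn 3.38
```

apply_moves --pt "0.5 0 -7 32 0" --pt "0.5 0 -7 33 0" --pt "0.5 0 -8 33 0" --pt "0.5 0 -8 33 0" --pt "0.5 0 -7 33 0" --pt "0.5 0 0 0 3.4" --pt "0.5 0 0 0 0"

```text
t: 12.9
eef_pos: [682.6, 21.2, 189.8]
tcp_rot: [3.092, 1.57, 3.047]
ft_force: [-0.2, -1.1, 1.1]
opening: 0.5
```

```bash
python3 - <<'E'
from h import *
rel(683.5,21,74,-2.5)
c=cam('top')
s=cam('scene');im=np.hstack([cv2.resize(c['pixels'][130:290,100:300],(470,376)),cv2.resize(s['pixels'][190:340,400:530],(326,376))]);cv2.imwrite('pics/g5.png',im[...,::-1])
E
```

```text
t 12.9 pos [682.6  21.2 189.8] psi -2.56 j [-0.07  0.61  1.44  0.    1.09 -0.02] F [-0.2 -1.1  1.1] op 0.5
shift tool xyz [115.8  -0.2   1. ] turn -0.06
```

View pics/g5.png

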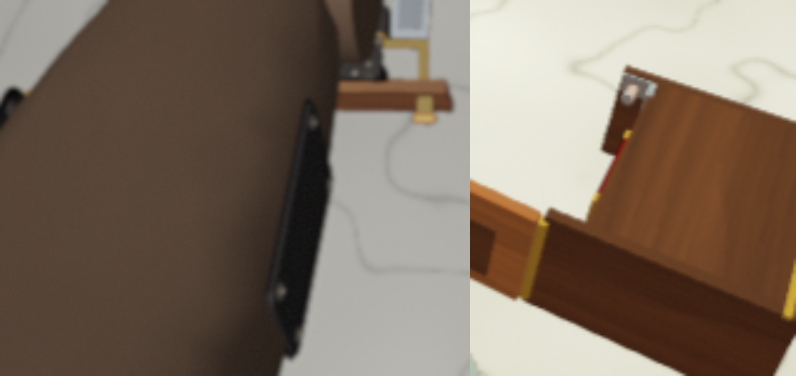

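The scene half shows the casket's rear top edge just inside the roof slot, from about (628,135) to (595,198). The door is still open in the same place. I check that edge's position and go down on the handle.

apply_moves --pt "0.5 30 0 0.5 0" --pt "0.5 30 0 0.5 0" --pt "0.5 25 0 0 0" --pt "0.5 18 0 0 0" --pt "0.5 12 0 0 0" --pt "1 0 0 0 0" --pt "1 0 0 0 0" --pt "1 0 0 0 0" --pt "1 0 0 0 0"

```text
t: 13.9
eef_pos: [684.0, 22.7, 76.7]
tcp_rot: [-0.051, 1.569, -0.093]
ft_force: [0.0, 0.1, 0.4]
opening: 0.218
```

apply_moves --pt "1 0 0 0 0" --pt "1 0 0 0 0" --pt "1 0 0 0 0"

```text
t: 14.2
eef_pos: [683.9, 22.8, 76.2]
tcp_rot: [-0.12, 1.57, -0.163]
ft_force: [-0.5, 1.0, 4.0]
opening: 0.104
```

```bash
python3 - <<'E'
from h import *
s=cam('scene');print(onz(s,463,243.8,70),onz(s,449.8,269,70))
rel(683.7,21,74,-2.5)
E
```

```text
[463.30026157 210.60183344  70.        ] [562.81169804 211.09454927  70.        ]
t 14.25 pos [683.9  22.7  76.2] psi -2.43 j [-0.06  0.73  1.53 -0.    0.88 -0.02] F [-0.5  0.1  4.5] op 0.11
shift tool xyz [ 2.2 -1.8 -0.1] turn 0.07
```

The casket's rear edge is at y≈211 and x≈463–563, so its centre is about 91 mm in and 5 mm off the centre line: good. I close the door along the arc.

apply_moves --pt "1 0 -4.95 -17.55 6" --pt "1 0 -4.95 -17.55 6" --pt "1 0 -4.95 -17.55 6" --pt "1 0 -4.95 -17.55 6" --pt "1 0 -4.95 -17.55 6" --pt "1 0 -4.95 -17.55 6" --pt "1 0 -4.95 -17.55 6" --pt "1 0 -4.95 -17.55 6" --pt "1 0 -4.95 -17.55 6" --pt "1 0 -4.95 -17.55 6"

```text
t: 15.25
eef_pos: [514.4, 64.3, 76.2]
tcp_rot: [1.123, 1.569, 0.028]
ft_force: [5.5, 5.6, 2.4]
opening: 0.103
```

```bash
python3 - <<'E'
from h import *
x,y=arc(8)
rel(x,y,74,-88.7+8)
E
```

```text
t 15.25 pos [514.4  64.3  76.2] psi -62.71 j [-0.    0.55  1.96  0.    0.62  1.09] F [5.5 5.6 2.4] op 0.103
shift tool xyz [  2.1 -11.4 -52.5] turn 17.99
```

apply_moves --pt "1 0 -4.95 -17.55 6" --pt "1 0 -4.95 -17.55 6" --pt "1 0 -4.95 -17.55 6" --pt "1 0 -1.85 -5.79 2" --pt "1 0 -1.85 -5.79 2" --pt "1 0 -1.85 -5.79 2" --pt "1 0 -1.85 -5.79 2" --pt "1 0 0 -1 0" --pt "1 0 0 0 0"

```text
t: 16.15
eef_pos: [472.1, 129.6, 76.1]
tcp_rot: [0.987, 1.569, -0.556]
ft_force: [2.8, -11.0, 7.2]
opening: 0.11
```

```bash
python3 - <<'E'
from h import *
rel(470.7,129.1,74,-88.7)
E
```

```text
t 16.15 pos [472.1 129.6  76.1] psi -88.4 j [ 0.13  0.53  2.03 -0.    0.58  1.68] F [  2.8 -11.    7.2] op 0.11
shift tool xyz [ 2.1 -1.5  0.5] turn 0.3
```

The handle is back at its starting place and the tool feels 11 N against the shut stop. I release and lift clear.

apply_moves --pt "0.5 0 0 0 0" --pt "0.5 0 0 0 0" --pt "0.5 0 0 0 0" --pt "0.5 0 0 0 0" --pt "0.5 0 0 0 0" --pt "0.5 -20 0 0 0" --pt "0.5 -40 0 0 0" --pt "0.5 -45 0 0 0" --pt "0.5 -20 0 0 0"

```text
t: 17.05
eef_pos: [472.0, 130.7, 203.9]
tcp_rot: [1.665, 1.567, 0.122]
ft_force: [1.1, 0.8, -1.0]
opening: 0.498
```

apply_moves --pt "0.5 0 0 40 0" --pt "0.5 0 0 45 0" --pt "0.5 0 0 45 0" --pt "0.5 0 0 45 0" --pt "0.5 0 0 45 0" --pt "0.5 0 0 45 0" --pt "0.5 0 0 45 0" --pt "0.5 0 0 30 0"

```text
t: 17.85
eef_pos: [480.3, -212.0, 200.5]
tcp_rot: [0.344, 1.57, -1.201]
ft_force: [1.2, 0.2, 0.1]
opening: 0.498
```

```bash
python3 - <<'E'
from h import *
rel(470.7,129.1,74,-88.7)
c=cam('top')
s=cam('scene');im=np.hstack([cv2.resize(c['pixels'][100:290,95:325],(455,376)),cv2.resize(s['pixels'][205:345,410:540],(344,376))]);cv2.imwrite('pics/g6.png',im[...,::-1])
# door inner edge near free end: compare to first picture
a=cv2.imread('pics/top1.png').astype(int);b=c['pixels'][...,::-1].astype(int)
for n,(r0,r1,k0,k1) in dict(handle=(205,270,190,225),bystanders=(105,155,195,400)).items():
    d=abs(a-b)[r0:r1,k0:k1].max(2);print(n,d.mean().round(1),(d>50).sum())
E
```

```text
t 17.85 pos [ 480.3 -212.   200.5] psi -88.51 j [-0.54  0.38  1.83 -0.    0.93  1.  ] F [1.2 0.2 0.1] op 0.498
shift tool xyz [ 126.4   -0.8 -341.3] turn 0.19
handle 15.0 37
bystanders 17.0 0
```

View pics/g6.png

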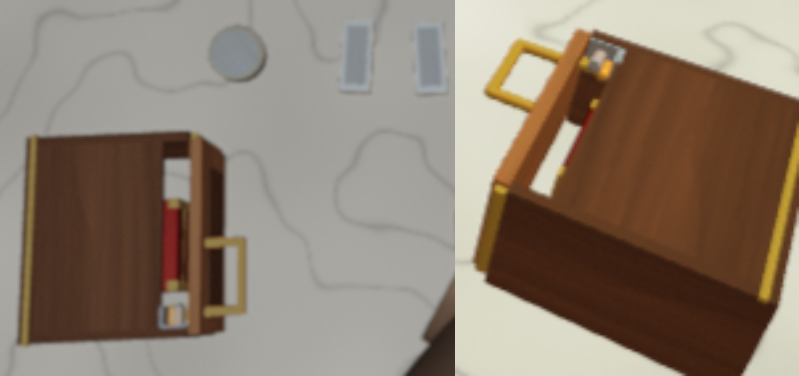

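The door is shut: the handle bar is at u≈216.8, against 217 at the start. The casket's red rear edge shows in the slot at crop x≈163–187, behind the door. The pillbox and ingots look unmoved. I hand in.

```bash
python3 - <<'E'
from h import *
c=cam('top');print('casket rear corners',onz(c,95+184/1.978,100+202/1.979,70).round(0),onz(c,95+184/1.978,100+290/1.979,70).round(0))
env.job_done()
E
```

```text
casket rear corners [560. 204.  70.] [455. 200.  70.]
the job is handed in; nothing more can be done
```

The job is handed in after about 18 s of the 72 s allowed; no verdict is reported. I gripped the pull bar, drew the door through the catch to about 86°, and released it. I then pushed the casket straight in with two fingers against its rear end, gripped the bar again and closed the door past the catch. I let go and moved clear.

**Door:** Before release the handle was back at its starting place, within about 1.5 mm, with 11 N against the stop. After release the bar was within about 0.3 px of where it started, so the door stays shut.

**Casket:** The two cameras disagree by about 9 mm on its rear edge: about y 211 from the scene view and 202 from the top view. Its centre is therefore 82 to 91 mm behind the locker's front and 5 to 11 mm off its centre line; both readings are inside the limits. It looked flat.

**Bystanders:** No pixel around the pillbox, ingots and stopwatch changed strongly between the first picture and the last.

**Force:** The highest force reading at the end of a move was about 13 N. Forces within moves were not logged.

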